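Find the full screw tin at the mortiser by hefting

ROBOT

A 6-joint arm with a two-finger parallel gripper is mounted at the origin on the work surface. World frame = base frame: x ahead of the robot, y to its left, z up, the work surface at z = 0. Lengths are in m, angles in rad, forces in N, time in s.
With the tool pointing down it reaches from about 0.325 to 0.775 m from the base axis. Payload 5.5 kg.
Tool frame: the origin (TCP) lies midway between the tips of the shut fingers; the grasp point (between the pads) lies 19 mm behind it; z points along the fingers, y is the line along which they close (so a half turn about z gives the same grasp; the last joint's range is limited). The gripper opens to 85 mm and grips with 20 to 120 N. Pads are 22 mm wide; open, the fingers measure 114 mm over their backs; the gripper's body (76 mm by 85 mm) begins 54 mm behind the grasp point. The pads swing forward as they close: fully open they stand 13 mm farther back than shut.
Start: joints at [-1.354, 0.091, 1.231, -0, 1.82, -0.057], TCP at [0.162, -0.578, 0.231] pointing down, gripper open.
Joint ranges: [-2.87, 2.87], [-0.86, 2.18], [0.17, 2.46], [-1.51, 4.65], [0.06, 2.69], [-2.65, 2.65]. Speed limits (rad/s): [2.57, 2.57, 3.01, 3.14, 3.14, 3.14].

INTERFACE

Orientations are given as a 3x3 rotation matrix whose columns are the frame's x, y, z axes.
In Python, from rig import get_obs, snapshot, camera_params, hand_in, silhouettes, place_of gives the robot as it stands.
- The arm moves only by the tool arm_command, never from a script. Its argument "rows" is a list of rows, each an object with "xyz": the shift along the world's x, y, z each as a share of 0.3 m, from -1 to 1, a list of three; "dr": the turn, a rotation vector about the world's x, y, z each as a share of 60 degrees, from -1 to 1, a list of three. A call has 1 to 20 rows; each row is the pose to reach, as a shift and turn from the pose commanded when the call began; what a row does not reach only later rows make up. A row lasts 1/12 s, in which the tool goes at most 41.7 mm and 7.16 degrees, less where a joint would pass 70% of its speed; a pose out of reach is approached as far as the arm can. A call with a number of a shift or a turn outside -1 to 1 is refused whole. A call with a gripper value outside its range is refused whole. "hand" is the opening, from -1 (shut) to 1 (fully open), set as the call begins (left out, the last holds). The fingers move at their own pace and stop on an object; "newtons" is the grip in N (left out, the last holds). Time passes only in rows, so rows that repeat a pose let the fingers close. It gives the time, the measured TCP pose, the force, the opening and the grip force at its end, in the units of the state.
- get_obs(): the state, without advancing time (a new reading comes with each control period).
- snapshot(name): name is "side" or "top" or "wrist"; returns (picture, depth): 384x512x3 uint8, red, green, blue; 384x512 float32, m along the optical axis (not along the pixel's ray), 0 where there is no reading.
- camera_params(name): a dict with "camera_matrix" (3x3 intrinsics, pixels), "position" and "rotation" of the camera in the world; the wrist camera has in their place "T_tool_cam" (4x4, takes a point from camera to tool coordinates, whose origin is the TCP and whose axes are the flange's). Camera axes: x right, y up, looking along -z (the intrinsics and any distortion apply to the point x, -y, -z); pixel columns grow to the right and rows downward; lengths in m; the calibration is good to about 2 mm. A picture is of the moment at which its call begins: read the wrist's pose just before it. camera_params takes no time and is no camera call.
- hand_in(): hands the job in; it is judged then, once.
Trained networks look in the newest picture that a camera, given by its name, has taken for a name from the list of things; names that differ only in an ending like _2 or _b are one class to them, and where a whole thing is asked for, a point or a joint stands for the part that bears it (a point fixed in the world has none). Each returns a list of dicts, best first, with "p" (0 to 1); they miss things now and then, are a little off and sometimes report something else, mostly with a low value. They report only what shows in the picture. A call takes as long as a camera call. They do not tell look-alikes from the thing itself.
- silhouettes(camera, thing): "mask" (384x512 bool, what is visible of it).
- place_of(camera, thing): "at" ([x, y, z] in m, in world coordinates, good to about 4 mm: a listed point, or the origin of a listed thing).
The state is a dict: "time": time; "joint_pos": joint angles; "qd": joint speeds; "joint_efforts": joint torques, N m; "position": TCP position; "ee_rot": TCP orientation; "wrist_force": force on the tool from outside, world axes, zero at the start; "ft_torque": the same for the moment, N m; "width": finger opening in m; "grip_force": force on a finger pad.
Only numpy, scipy, OpenCV 4.12 (cv2) and the standard library are available. Lean on these libraries where they do the work, as an engineer would, in place of code of your own. Each camera call takes 0.05 s, during which the arm holds its last target. There are 200 camera calls.

TASK

Only one of the three closed screw tins is full: heft them one at a time, the left one first, then the middle one, then the right one (as seen from the robot), lifting each a few centimetres clear of the bench and standing it back upright where it was, without dropping it, before you take the next. Then finish holding the heaviest up in the gripper, upright and still, a good 100 mm above the bench, with the other two standing where they were (if the right one is the heaviest you may simply keep hold of it). Leave the clamp lever, the wrench and the bit rack alone; do not put the tin down at the end.

Things in the scene. Friction and masses are not known exactly. Their poses are not given: they have to be found in the camera images.
- tin_left: closed round metal screw tin, one of three that look identical: 58 mm across (slip lid 59 mm), 80 mm tall, stands upright, flat lid without a knob; rigid, may be gripped firmly. Origin: centre of its underside, z up its axis. Its screws cannot be seen; the pack inside can shift 2 to 3 mm. This one stands at the left (largest y). One tin of the three (any of them) weighs 0.53 to 0.70 kg in all, another 0.25 to 0.36 kg, another 0.15 to 0.22 kg. 
- tin_middle: closed round metal screw tin, one of three that look identical: 58 mm across (slip lid 59 mm), 80 mm tall, stands upright, flat lid without a knob; rigid, may be gripped firmly. Origin: centre of its underside, z up its axis. Its screws cannot be seen; the pack inside can shift 2 to 3 mm. This one stands between the other two. One tin of the three (any of them) weighs 0.53 to 0.70 kg in all, another 0.25 to 0.36 kg, another 0.15 to 0.22 kg. 
- tin_right: closed round metal screw tin, one of three that look identical: 58 mm across (slip lid 59 mm), 80 mm tall, stands upright, flat lid without a knob; rigid, may be gripped firmly. Origin: centre of its underside, z up its axis. Its screws cannot be seen; the pack inside can shift 2 to 3 mm. This one stands at the right (smallest y). One tin of the three (any of them) weighs 0.53 to 0.70 kg in all, another 0.25 to 0.36 kg, another 0.15 to 0.22 kg. 
- table: white bench top, its surface at height 0; tins stand directly on it, their centres at least 105 mm apart
- clamp_lever: bystander, loose: steel clamp lever with a 36 mm black ball, 215 mm long, lying beyond the tins, 36 mm high; origin near mid-length on the bench, x towards the ball
- wrench: bystander, loose: open-ended steel wrench 170 mm long lying flat to the left of the tins; origin near mid-length, x along it
- bit_rack: bystander, loose: wooden block 50 x 120 x 35 mm with four mortising bits standing in it, 105 mm high in all, beyond the right tin; origin centre of its underside
- vise: bystander, fixed: cream cast drill vise 200 x 130 mm, 80 mm high, screw handle towards the robot reaching 125 mm from its origin, to the right of the tins; origin centre of its underside
Not all that is in view belongs to the job. What is shaped like the tin_right but orange or pink is not meant.

How it is judged:
By the outcome, as a careful person would: the job done as asked, in the order asked, and still so for the second after the job is handed in, while the arm keeps its last pose, push and grip.
It also fails if it takes over 64 s, if anything falls off the work surface, if the arm or the gripper's body presses on something with over 40 N, if the wrist force passes 120 N, or if a joint passes its speed limit or range.

## Working session

There is one attempt and no reset: what is moved stays moved. The work goes in short steps, Python scripts to look and compute and a tool call to move; the robot and the scene stay as the last step left them, time stands still between calls to the robot, and variables do not carry over. Pictures are saved under pics/ and viewed, at most 10 in all, crops included, and the job is handed in when it is done.

Besides the shell and the picture viewer there is one more tool, called after "Request:" by a JSON object that holds its "name" and its "arguments", one argument or row to a line. arm_command: Moves the arm, as the interface text tells. Shift numbers are shares of 0.3 m and turn numbers shares of 60 degrees, none past 1 either way. Its arguments: {"type":"object","properties":{"rows":{"type":"array"},"hand":{"type":"number"},"newtons":{"type":"number"}},"required":["rows"]}

```bash
mkdir -p pics; python3 - <<'E'
from rig import *
import cv2,numpy as np
o=get_obs();print(o)
for c in ("top","side"):
    p,d=snapshot(c);cv2.imwrite(f"pics/{c}.png",p[...,::-1])
    for t in ("tin_left","vise","bit_rack","clamp_lever","wrench"):
        print(c,t,[(np.round(r["at"],3).tolist(),round(r["p"],2)) for r in place_of(c,t)])
    print(camera_params(c)["position"])
E
```

```text
{'time': 0.0, 'joint_pos': array([-1.35368587e+00,  9.18760217e-02,  1.23192632e+00,  3.01960706e-06,
        1.81980614e+00, -5.67118667e-02]), 'qd': array([-0.00043562,  0.00171771,  0.0001364 , -0.0014833 , -0.00110947,
        0.00131174]), 'joint_efforts': array([-1.65762525e-03, -4.58730090e+01, -4.18026316e+01, -3.29024106e-04,
        1.15536398e-02, -1.11853149e-05]), 'position': array([ 0.16217659, -0.57735953,  0.23011777]), 'ee_rot': array([[ 9.62744150e-01,  2.70413602e-01, -4.31368521e-04],
       [ 2.70413921e-01, -9.62742143e-01,  1.96913095e-03],
       [ 1.17183139e-04, -2.01241736e-03, -9.99997968e-01]]), 'wrist_force': array([-0.4739027 , -0.41215797,  0.55738159]), 'ft_torque': array([-0.00877045, -0.01029757,  0.01748674]), 'grip_force': 0.0, 'width': 0.08540585625617583}
top tin_left [([0.605, 0.216, -0.0], 0.64)]
top vise [([0.532, -0.468, 0.003], 0.55)]
top bit_rack [([0.776, -0.217, 0.002], 0.84)]
top clamp_lever [([0.799, 0.037, 0.001], 0.82)]
top wrench [([0.559, 0.439, -0.002], 0.71), ([0.449, -0.001, 0.005], 0.26)]
[0.39900102 0.01179073 1.72160578]
side tin_left [([0.607, 0.219, -0.002], 0.57)]
side vise [([0.53, -0.467, -0.001], 0.57)]
side bit_rack [([0.781, -0.217, 0.002], 0.76)]
side clamp_lever [([0.802, 0.04, -0.001], 0.62)]
side wrench [([0.561, 0.44, -0.004], 0.61)]
[ 0.44050271 -0.65544228  0.80225726]
```

View pics/top.png

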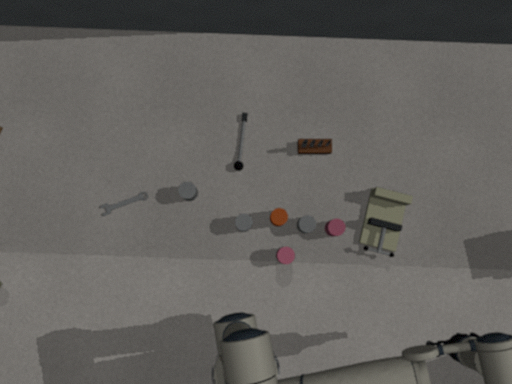

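View pics/side.png

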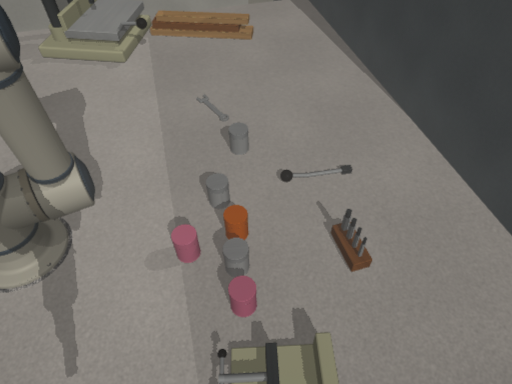

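Top view: three grey tins at about (187,190), (244,222) and (307,224). The orange one (279,217) and the pink ones (335,227) and (285,255) are look-alikes, so they aren't meant. The grey tins fit the metal description. I'll measure all six from depth and confirm them in a crop.

```bash
cat > h.py <<'E'
from rig import *
import cv2,numpy as np
def cloud(c,d,T=None):
    P=camera_params(c);K=P["camera_matrix"]
    v,u=np.indices(d.shape)
    X=np.stack([(u-K[0,2])/K[0,0]*d,-(v-K[1,2])/K[1,1]*d,-d],-1)
    if T is None: R,t=P["rotation"],P["position"]
    else:
        M=T@P["T_tool_cam"];R,t=M[:3,:3],M[:3,3]
    return X@np.array(R).T+t
def lids(c,d,T=None,zlo=.07,zhi=.09):
    W=cloud(c,d,T);m=((W[...,2]>zlo)&(W[...,2]<zhi)&(d>0)).astype(np.uint8)
    n,l,s,cc=cv2.connectedComponentsWithStats(m)
    out=[]
    for i in range(1,n):
        if s[i,4]<60: continue
        q=W[l==i];(x,y),r=cv2.minEnclosingCircle(q[:,:2].astype(np.float32))
        out.append((np.round(cc[i]),s[i,4],np.round(q.mean(0),4),round(x,4),round(y,4),round(r,4)))
    return out
E
python3 - <<'E'
from h import *
p,d=snapshot("top")
for o in lids("top",d):print(o)
for t in ("tin_middle","tin_right"): print(t,[(np.round(r["at"],3).tolist(),round(r["p"],2)) for r in place_of("top",t)])
cv2.imwrite("pics/crop.png",cv2.resize(p[160:290,150:370,::-1],None,fx=3.6,fy=3.6,interpolation=2))
E
```

```text
(array([187., 189.]), np.int32(237), array([0.6077, 0.2125, 0.078 ]), 0.6083, 0.2121, 0.0296)
(array([394., 195.]), np.int32(337), array([ 0.6109, -0.4852,  0.0786]), 0.6073, -0.484, 0.0654)
(array([279., 216.]), np.int32(237), array([ 0.5279, -0.099 ,  0.0785]), 0.5279, -0.0995, 0.0298)
(array([244., 221.]), np.int32(237), array([0.5055, 0.0197, 0.0782]), 0.5055, 0.0198, 0.0293)
(array([307., 223.]), np.int32(234), array([ 0.5066, -0.1939,  0.0789]), 0.5069, -0.1941, 0.0295)
(array([337., 226.]), np.int32(242), array([ 0.4984, -0.2927,  0.0792]), 0.4983, -0.2928, 0.0296)
(array([286., 254.]), np.int32(234), array([ 0.3997, -0.1252,  0.0784]), 0.3994, -0.125, 0.0293)
tin_middle [([0.503, 0.024, -0.002], 0.79), ([0.802, 0.036, -0.0], 0.57)]
tin_right [([0.396, -0.121, -0.003], 0.82), ([0.526, -0.093, 0.001], 0.72), ([0.495, -0.29, -0.001], 0.67), ([0.504, -0.186, -0.003], 0.5)]
```

View pics/crop.png

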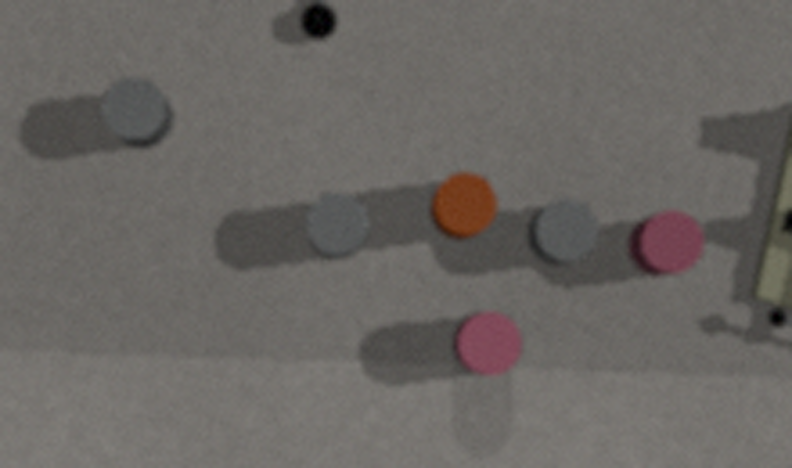

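The crop shows grey tins at left, middle and right; orange sits between middle and right, one pink is in front and the other on the far right. I'm going to the left tin now, with the fingers turned to close along x so they stay clear of neighbours.

Request:
{"name": "arm_command", "arguments": {
  "rows": [
    {"xyz": [0.5,0.9,0],"dr": [0,0,0.62]},
    {"xyz": [0.5,0.9,0],"dr": [0,0,0.62]},
    {"xyz": [0.5,0.9,0],"dr": [0,0,0.62]},
    {"xyz": [0.5,0.9,0],"dr": [0,0,0.62]},
    {"xyz": [0.5,0.9,0],"dr": [0,0,0.62]},
    {"xyz": [0.5,0.9,0],"dr": [0,0,0.62]},
    {"xyz": [0.5,0.9,0],"dr": [0,0,0.62]},
    {"xyz": [0.5,0.9,0],"dr": [0,0,0.62]},
    {"xyz": [0.5,0.9,0],"dr": [0,0,0.62]}
  ],
  "hand": 1,
  "newtons": 60
}}

```text
time: 1.5
position: [0.3139, -0.3048, 0.2321]
ee_rot: [[0.6, 0.8, 0.002], [0.8, -0.6, -0.0], [0.001, 0.002, -1.0]]
wrist_force: [0.2, 0.6, -0.3]
width: 0.0853
grip_force: 0.0
```

Request:
{"name": "arm_command", "arguments": {
  "rows": [
    {"xyz": [0.5,0.9,0],"dr": [0,0,0.62]},
    {"xyz": [0.5,0.9,0],"dr": [0,0,0.62]},
    {"xyz": [0.5,0.9,0],"dr": [0,0,0.62]},
    {"xyz": [0.5,0.9,0],"dr": [0,0,0.62]},
    {"xyz": [0.5,0.9,0],"dr": [0,0,0.62]},
    {"xyz": [0.5,0.9,0],"dr": [0,0,0.62]},
    {"xyz": [0.5,0.9,0],"dr": [0,0,0.62]},
    {"xyz": [0.5,0.9,0],"dr": [0,0,0.62]},
    {"xyz": [0.5,0.9,0],"dr": [0,0,0.62]}
  ]
}}

```text
time: 2.25
position: [0.4635, -0.0353, 0.2307]
ee_rot: [[-0.006, 1.0, -0.001], [1.0, 0.006, 0.001], [0.001, -0.001, -1.0]]
wrist_force: [-0.4, 0.1, 0.6]
width: 0.0852
grip_force: 0.0
```

Request:
{"name": "arm_command", "arguments": {
  "rows": [
    {"xyz": [0.486,0.833,0],"dr": [0,0,0]},
    {"xyz": [0.486,0.833,0],"dr": [0,0,0]},
    {"xyz": [0.486,0.833,0],"dr": [0,0,0]},
    {"xyz": [0.486,0.833,0],"dr": [0,0,0]},
    {"xyz": [0.486,0.833,0],"dr": [0,0,0]},
    {"xyz": [0.486,0.833,0],"dr": [0,0,0]},
    {"xyz": [0.486,0.833,0],"dr": [0,0,0]},
    {"xyz": [0.486,0.833,0],"dr": [0,0,0]},
    {"xyz": [0.486,0.833,0],"dr": [0,0,0]},
    {"xyz": [0.486,0.833,0],"dr": [0,0,0]},
    {"xyz": [0.486,0.833,0],"dr": [0,0,0]},
    {"xyz": [0.486,0.833,0],"dr": [0,0,0]}
  ]
}}

```text
time: 3.25
position: [0.6081, 0.2103, 0.2327]
ee_rot: [[0.001, 1.0, 0.002], [1.0, -0.001, 0.0], [0.0, 0.002, -1.0]]
wrist_force: [0.3, 0.4, -0.2]
width: 0.0852
grip_force: 0.0
```

```bash
cat >> h.py <<'E'
def wristlook(name=None):
    o=get_obs();T=np.eye(4);T[:3,:3]=o["ee_rot"];T[:3,3]=o["position"]
    p,d=snapshot("wrist")
    if name: cv2.imwrite(f"pics/{name}.png",p[...,::-1])
    print(o["time"],o["position"].round(4),o["ee_rot"].round(3).tolist(),o["wrist_force"].round(2))
    for r in lids("wrist",d,T): print(r)
E
python3 -c "
from h import *
wristlook('w1')"
```

```text
3.25 [0.6081 0.2103 0.2327] [[0.001, 1.0, 0.002], [1.0, -0.001, 0.0], [0.0, 0.002, -1.0]] [ 0.26  0.38 -0.15]
(array([258., 165.]), np.int32(3012), array([0.605 , 0.2186, 0.0804]), 0.605, 0.2174, 0.0297)
(array([173., 330.]), np.int32(1446), array([0.5115, 0.0329, 0.079 ]), 0.5051, 0.0263, 0.0294)
```

View pics/w1.png

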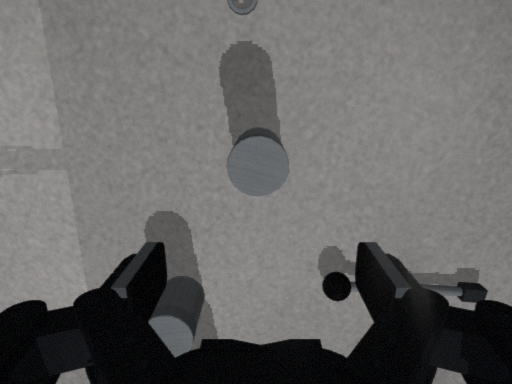

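The wrist view shows the left tin at (258,165) between the open fingers' line; the lid is near (0.605, 0.217). I'm correcting and descending partway for one closer look.

Request:
{"name": "arm_command", "arguments": {
  "rows": [
    {"xyz": [-0.007,0.015,-0.25],"dr": [0,0,0]},
    {"xyz": [-0.007,0.015,-0.25],"dr": [0,0,0]},
    {"xyz": [-0.007,0.015,-0.25],"dr": [0,0,0]},
    {"xyz": [-0.007,0.015,-0.25],"dr": [0,0,0]}
  ]
}}

```text
time: 3.63
position: [0.6045, 0.2157, 0.1546]
ee_rot: [[-0.001, 1.0, -0.004], [1.0, 0.001, -0.001], [-0.001, -0.004, -1.0]]
wrist_force: [0.2, 0.3, -0.1]
width: 0.0853
grip_force: 0.0
```

```bash
python3 -c "
from h import *
wristlook()
p,d=snapshot('side');[print(r) for r in lids('side',d)]
for t in ('tin_left','tin_middle'): print([(r['at'],r['p']) for r in place_of('wrist',t)])"
```

```text
3.6333 [0.6045 0.2157 0.1546] [[-0.001, 1.0, -0.004], [1.0, 0.001, -0.001], [-0.001, -0.004, -1.0]] [ 0.23  0.26 -0.11]
(array([262., 195.]), np.int32(5180), array([0.605 , 0.2192, 0.0804]), 0.605, 0.2173, 0.0297)
(array([443.,  73.]), np.int32(1018), array([1.3617, 0.3481, 0.0798]), 1.3602, 0.4623, 0.5037)
(array([200.,  16.]), np.int32(236), array([0.6201, 0.9856, 0.0818]), 0.6232, 0.9898, 0.0652)
(array([238., 130.]), np.int32(250), array([0.6031, 0.2089, 0.0797]), 0.6051, 0.2129, 0.0314)
(array([216., 183.]), np.int32(344), array([0.5019, 0.017 , 0.0799]), 0.5033, 0.0212, 0.0303)
(array([235., 215.]), np.int32(427), array([ 0.5238, -0.1011,  0.0801]), 0.5246, -0.0977, 0.0305)
(array([ 25., 239.]), np.int32(297), array([ 0.0444, -0.0373,  0.0803]), 0.0243, -0.0173, 0.0594)
(array([183., 236.]), np.int32(476), array([ 0.3962, -0.1269,  0.0802]), 0.3955, -0.1234, 0.0305)
(array([235., 250.]), np.int32(515), array([ 0.5028, -0.1958,  0.0805]), 0.5034, -0.1925, 0.0304)
(array([242., 289.]), np.int32(627), array([ 0.4947, -0.2939,  0.0807]), 0.495, -0.2912, 0.0296)
(array([326., 359.]), np.int32(854), array([ 0.611 , -0.4681,  0.081 ]), 0.6142, -0.4661, 0.0467)
[([0.6051, 0.212, -0.0043], 0.59)]
[([0.508, 0.0207, 0.0003], 0.97)]
```

Request:
{"name": "arm_command", "arguments": {
  "rows": [
    {"xyz": [0,-0.005,-0.1],"dr": [0,0,0]},
    {"xyz": [0,-0.005,-0.2],"dr": [0,0,0]},
    {"xyz": [0,-0.005,-0.3],"dr": [0,0,0]},
    {"xyz": [0,-0.005,-0.38],"dr": [0,0,0]},
    {"xyz": [0,-0.005,-0.43],"dr": [0,0,0]},
    {"xyz": [0,-0.005,-0.43],"dr": [0,0,0]},
    {"xyz": [0,-0.005,-0.43],"dr": [0,0,0]}
  ]
}}

```text
time: 4.42
position: [0.6065, 0.2153, 0.0285]
ee_rot: [[-0.001, 1.0, 0.001], [1.0, 0.001, 0.0], [0.0, 0.001, -1.0]]
wrist_force: [-0.2, -0.5, -0.1]
width: 0.0852
grip_force: 0.0
```

Request:
{"name": "arm_command", "arguments": {
  "rows": [
    {"xyz": [0,0,0],"dr": [0,0,0]},
    {"xyz": [0,0,0],"dr": [0,0,0]},
    {"xyz": [0,0,0],"dr": [0,0,0]},
    {"xyz": [0,0,0],"dr": [0,0,0]},
    {"xyz": [0,0,0],"dr": [0,0,0]},
    {"xyz": [0,0,0],"dr": [0,0,0]},
    {"xyz": [0,0,0],"dr": [0,0,0]},
    {"xyz": [0,0,0],"dr": [0,0,0]}
  ],
  "hand": -1,
  "newtons": 60
}}

```text
time: 5.08
position: [0.6075, 0.2158, 0.0307]
ee_rot: [[-0.002, 1.0, 0.005], [1.0, 0.002, 0.002], [0.002, 0.005, -1.0]]
wrist_force: [-0.0, -0.5, 5.8]
width: 0.0559
grip_force: 65.1
```

Request:
{"name": "arm_command", "arguments": {
  "rows": [
    {"xyz": [0,0,0.03],"dr": [0,0,0]},
    {"xyz": [0,0,0.07],"dr": [0,0,0]},
    {"xyz": [0,0,0.11],"dr": [0,0,0]},
    {"xyz": [0,0,0.15],"dr": [0,0,0]},
    {"xyz": [0,0,0.18],"dr": [0,0,0]},
    {"xyz": [0,0,0.18],"dr": [0,0,0]},
    {"xyz": [0,0,0.18],"dr": [0,0,0]},
    {"xyz": [0,0,0.18],"dr": [0,0,0]},
    {"xyz": [0,0,0.18],"dr": [0,0,0]},
    {"xyz": [0,0,0.18],"dr": [0,0,0]},
    {"xyz": [0,0,0.18],"dr": [0,0,0]}
  ]
}}

```text
time: 6.0
position: [0.6056, 0.2151, 0.0804]
ee_rot: [[-0.001, 1.0, -0.001], [1.0, 0.001, -0.0], [-0.0, -0.001, -1.0]]
wrist_force: [-0.5, -0.2, -2.2]
width: 0.0564
grip_force: 64.4
```

```bash
cat >> h.py <<'E'
def weigh(n=6):
    f=[];e=[]
    for _ in range(n):
        p,d=snapshot("side");o=get_obs();f.append(o["wrist_force"]);e.append(o["joint_efforts"][1:3])
    print(o["time"],o["position"].round(4),o["width"],np.mean(f,0).round(2),np.std(f,0).round(2),np.mean(e,0).round(2),o["ee_rot"][:,2].round(3))
    return p
E
python3 -c "
from h import *
p=weigh();cv2.imwrite('pics/l1.png',cv2.resize(p[80:272,120:376,::-1],None,fx=2.5,fy=2.5))"
```

```text
6.3 [0.6059 0.2152 0.0812] 0.05572251912688453 [-0.16 -0.24 -2.81] [0.44 0.41 0.38] [-53.02 -42.79] [-0. -0. -1.]
```

View pics/l1.png

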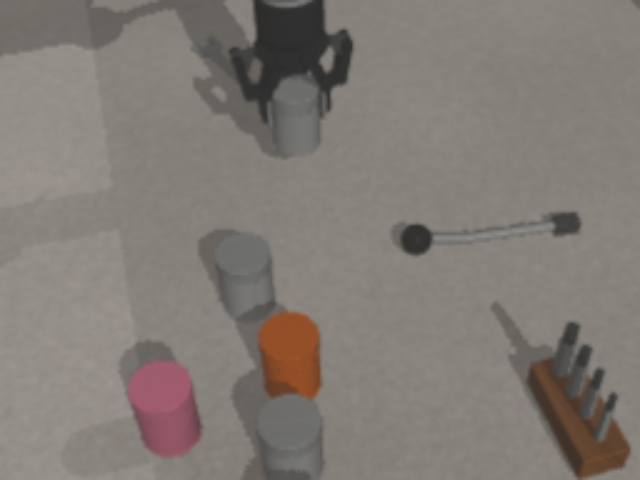

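The left tin hangs upright in the gripper, clear of the bench. It weighs about 0.29 kg, so it's the medium one. Setting it back.

Request:
{"name": "arm_command", "arguments": {
  "rows": [
    {"xyz": [0,0,-0.04],"dr": [0,0,0]},
    {"xyz": [0,0,-0.08],"dr": [0,0,0]},
    {"xyz": [0,0,-0.12],"dr": [0,0,0]},
    {"xyz": [0,0,-0.145],"dr": [0,0,0]},
    {"xyz": [0,0,-0.16],"dr": [0,0,0]},
    {"xyz": [0,0,-0.17],"dr": [0,0,0]},
    {"xyz": [0,0,-0.175],"dr": [0,0,0]},
    {"xyz": [0,0,-0.18],"dr": [0,0,0]},
    {"xyz": [0,0,-0.18],"dr": [0,0,0]},
    {"xyz": [0,0,-0.18],"dr": [0,0,0]}
  ]
}}

```text
time: 7.13
position: [0.6053, 0.2151, 0.0306]
ee_rot: [[-0.002, 1.0, -0.001], [1.0, 0.002, -0.0], [-0.0, -0.001, -1.0]]
wrist_force: [-11.1, -3.3, 15.3]
width: 0.0559
grip_force: 65.8
```

Request:
{"name": "arm_command", "arguments": {
  "rows": [
    {"xyz": [0,0,0.004],"dr": [0,0,0]},
    {"xyz": [0,0,0.004],"dr": [0,0,0]},
    {"xyz": [0,0,0.004],"dr": [0,0,0]},
    {"xyz": [0,0,0.004],"dr": [0,0,0]},
    {"xyz": [0,0,0.004],"dr": [0,0,0]},
    {"xyz": [0,0,0.004],"dr": [0,0,0]}
  ],
  "hand": 1
}}

```text
time: 7.63
position: [0.6059, 0.2152, 0.0281]
ee_rot: [[-0.002, 1.0, -0.0], [1.0, 0.002, -0.0], [-0.0, -0.0, -1.0]]
wrist_force: [1.4, -0.0, 0.0]
width: 0.0855
grip_force: 0.0
```

Request:
{"name": "arm_command", "arguments": {
  "rows": [
    {"xyz": [0,0,0.08],"dr": [0,0,0]},
    {"xyz": [0,0,0.18],"dr": [0,0,0]},
    {"xyz": [0,0,0.3],"dr": [0,0,0]},
    {"xyz": [0,0,0.42],"dr": [0,0,0]},
    {"xyz": [0,0,0.5],"dr": [0,0,0]},
    {"xyz": [0,0,0.5],"dr": [0,0,0]},
    {"xyz": [0,0,0.5],"dr": [0,0,0]}
  ]
}}

```text
time: 8.22
position: [0.6069, 0.2155, 0.181]
ee_rot: [[-0.002, 1.0, 0.004], [1.0, 0.002, 0.001], [0.001, 0.004, -1.0]]
wrist_force: [-0.0, -0.4, -1.2]
width: 0.0856
grip_force: 0.0
```

```bash
python3 -c "
from h import *
wristlook()
p,d=snapshot('side');[print(r) for r in lids('side',d)[2:4]]"
```

```text
8.2167 [0.6069 0.2155 0.181 ] [[-0.002, 1.0, 0.004], [1.0, 0.002, 0.001], [0.001, 0.004, -1.0]] [-0.03 -0.36 -1.21]
(array([258., 186.]), np.int32(4217), array([0.6048, 0.2184, 0.0804]), 0.6047, 0.2168, 0.0297)
(array([107.,  40.]), np.int32(63), array([0.231 , 0.8843, 0.0818]), 0.228, 0.8959, 0.0642)
(array([238., 130.]), np.int32(247), array([0.6029, 0.2085, 0.0796]), 0.6046, 0.2127, 0.0311)
```

Left tin is standing where it was. On to the middle one.

Request:
{"name": "arm_command", "arguments": {
  "rows": [
    {"xyz": [-0.34,-0.642,0],"dr": [0,0,0]},
    {"xyz": [-0.34,-0.642,0],"dr": [0,0,0]},
    {"xyz": [-0.34,-0.642,0],"dr": [0,0,0]},
    {"xyz": [-0.34,-0.642,0],"dr": [0,0,0]},
    {"xyz": [-0.34,-0.642,0],"dr": [0,0,0]},
    {"xyz": [-0.34,-0.642,0],"dr": [0,0,0]},
    {"xyz": [-0.34,-0.642,0],"dr": [0,0,0]},
    {"xyz": [-0.34,-0.642,0],"dr": [0,0,0]},
    {"xyz": [-0.34,-0.642,0],"dr": [0,0,0]}
  ]
}}

```text
time: 9.07
position: [0.504, 0.0235, 0.1774]
ee_rot: [[-0.002, 1.0, -0.002], [1.0, 0.002, 0.001], [0.001, -0.002, -1.0]]
wrist_force: [-0.4, -0.1, -0.3]
width: 0.0853
grip_force: 0.0
```

```bash
python3 -c "
from h import *
wristlook()"
```

```text
9.0667 [0.504  0.0235 0.1774] [[-0.002, 1.0, -0.002], [1.0, 0.002, 0.001], [0.001, -0.002, -1.0]] [-0.42 -0.07 -0.25]
(array([260., 188.]), np.int32(4327), array([0.503 , 0.0259, 0.0803]), 0.5031, 0.0242, 0.0296)
(array([284., 313.]), np.int32(3101), array([ 0.5245, -0.0895,  0.0796]), 0.5254, -0.0941, 0.0299)
(array([164., 330.]), np.int32(687), array([ 0.417 , -0.1079,  0.0781]), 0.4144, -0.1123, 0.0217)
```

Request:
{"name": "arm_command", "arguments": {
  "rows": [
    {"xyz": [-0.002,0,-0.1],"dr": [0,0,0]},
    {"xyz": [-0.002,0,-0.2],"dr": [0,0,0]},
    {"xyz": [-0.002,0,-0.3],"dr": [0,0,0]},
    {"xyz": [-0.002,0,-0.4],"dr": [0,0,0]},
    {"xyz": [-0.002,0,-0.46],"dr": [0,0,0]},
    {"xyz": [-0.002,0,-0.49],"dr": [0,0,0]},
    {"xyz": [-0.002,0,-0.49],"dr": [0,0,0]},
    {"xyz": [-0.002,0,-0.49],"dr": [0,0,0]}
  ]
}}

```text
time: 9.78
position: [0.5037, 0.0233, 0.0318]
ee_rot: [[-0.003, 1.0, -0.0], [1.0, 0.003, 0.0], [0.0, -0.0, -1.0]]
wrist_force: [-0.1, -0.1, -0.2]
width: 0.0854
grip_force: 0.0
```

Request:
{"name": "arm_command", "arguments": {
  "rows": [
    {"xyz": [0,0,0],"dr": [0,0,0]},
    {"xyz": [0,0,0],"dr": [0,0,0]},
    {"xyz": [0,0,0],"dr": [0,0,0]},
    {"xyz": [0,0,0],"dr": [0,0,0]},
    {"xyz": [0,0,0],"dr": [0,0,0]},
    {"xyz": [0,0,0],"dr": [0,0,0]},
    {"xyz": [0,0,0],"dr": [0,0,0]},
    {"xyz": [0,0,0],"dr": [0,0,0]}
  ],
  "hand": -1,
  "newtons": 60
}}

```text
time: 10.45
position: [0.5042, 0.0227, 0.0339]
ee_rot: [[-0.001, 1.0, 0.003], [1.0, 0.001, 0.0], [0.0, 0.003, -1.0]]
wrist_force: [-2.1, 0.9, 5.6]
width: 0.0572
grip_force: 64.9
```

Request:
{"name": "arm_command", "arguments": {
  "rows": [
    {"xyz": [0,0,0.03],"dr": [0,0,0]},
    {"xyz": [0,0,0.07],"dr": [0,0,0]},
    {"xyz": [0,0,0.11],"dr": [0,0,0]},
    {"xyz": [0,0,0.15],"dr": [0,0,0]},
    {"xyz": [0,0,0.18],"dr": [0,0,0]},
    {"xyz": [0,0,0.18],"dr": [0,0,0]},
    {"xyz": [0,0,0.18],"dr": [0,0,0]},
    {"xyz": [0,0,0.18],"dr": [0,0,0]},
    {"xyz": [0,0,0.18],"dr": [0,0,0]},
    {"xyz": [0,0,0.18],"dr": [0,0,0]},
    {"xyz": [0,0,0.18],"dr": [0,0,0]}
  ]
}}

```text
time: 11.37
position: [0.503, 0.0226, 0.0847]
ee_rot: [[-0.002, 1.0, -0.001], [1.0, 0.002, 0.0], [0.0, -0.001, -1.0]]
wrist_force: [-0.7, 0.6, -5.3]
width: 0.0572
grip_force: 65.9
```

```bash
python3 -c "
from h import *
p=weigh()"
```

```text
11.6667 [0.5033 0.0226 0.0854] 0.05752210221118394 [ 0.01 -0.07 -6.38] [0.38 0.39 0.42] [-37.81 -44.71] [-0.  0. -1.]
```

Middle weighs about 0.65 kg, so it's the heavy one. I'll put it back, heft the right one, then return.

Request:
{"name": "arm_command", "arguments": {
  "rows": [
    {"xyz": [0,0,-0.04],"dr": [0,0,0]},
    {"xyz": [0,0,-0.08],"dr": [0,0,0]},
    {"xyz": [0,0,-0.12],"dr": [0,0,0]},
    {"xyz": [0,0,-0.145],"dr": [0,0,0]},
    {"xyz": [0,0,-0.16],"dr": [0,0,0]},
    {"xyz": [0,0,-0.168],"dr": [0,0,0]},
    {"xyz": [0,0,-0.174],"dr": [0,0,0]},
    {"xyz": [0,0,-0.178],"dr": [0,0,0]},
    {"xyz": [0,0,-0.178],"dr": [0,0,0]},
    {"xyz": [0,0,-0.178],"dr": [0,0,0]}
  ]
}}

```text
time: 12.5
position: [0.5034, 0.0227, 0.0339]
ee_rot: [[-0.002, 1.0, 0.0], [1.0, 0.002, -0.0], [-0.0, 0.0, -1.0]]
wrist_force: [-6.9, -0.6, 2.9]
width: 0.0572
grip_force: 66.5
```

In contact with the bench; releasing.

Request:
{"name": "arm_command", "arguments": {
  "rows": [
    {"xyz": [0,0,0.003],"dr": [0,0,0]},
    {"xyz": [0,0,0.003],"dr": [0,0,0]},
    {"xyz": [0,0,0.003],"dr": [0,0,0]},
    {"xyz": [0,0,0.003],"dr": [0,0,0]},
    {"xyz": [0,0,0.003],"dr": [0,0,0]},
    {"xyz": [0,0,0.003],"dr": [0,0,0]}
  ],
  "hand": 1
}}

```text
time: 13.0
position: [0.5035, 0.0226, 0.0331]
ee_rot: [[-0.001, 1.0, 0.0], [1.0, 0.001, 0.0], [0.0, 0.0, -1.0]]
wrist_force: [0.2, -0.0, 0.6]
width: 0.0852
grip_force: 0.0
```

Request:
{"name": "arm_command", "arguments": {
  "rows": [
    {"xyz": [0,0,0.08],"dr": [0,0,0]},
    {"xyz": [0,0,0.18],"dr": [0,0,0]},
    {"xyz": [0,0,0.3],"dr": [0,0,0]},
    {"xyz": [0,0,0.42],"dr": [0,0,0]},
    {"xyz": [0,0,0.49],"dr": [0,0,0]},
    {"xyz": [0,0,0.49],"dr": [0,0,0]},
    {"xyz": [0,0,0.49],"dr": [0,0,0]}
  ]
}}

```text
time: 13.58
position: [0.5042, 0.0226, 0.1818]
ee_rot: [[-0.002, 1.0, 0.004], [1.0, 0.002, -0.0], [-0.0, 0.004, -1.0]]
wrist_force: [0.3, 0.3, -0.6]
width: 0.0851
grip_force: 0.0
```

Request:
{"name": "arm_command", "arguments": {
  "rows": [
    {"xyz": [0,-0.71,0],"dr": [0,0,0]},
    {"xyz": [0,-0.71,0],"dr": [0,0,0]},
    {"xyz": [0,-0.71,0],"dr": [0,0,0]},
    {"xyz": [0,-0.71,0],"dr": [0,0,0]},
    {"xyz": [0,-0.71,0],"dr": [0,0,0]},
    {"xyz": [0,-0.71,0],"dr": [0,0,0]},
    {"xyz": [0,-0.71,0],"dr": [0,0,0]},
    {"xyz": [0,-0.71,0],"dr": [0,0,0]},
    {"xyz": [0,-0.71,0],"dr": [0,0,0]}
  ]
}}

```text
time: 14.33
position: [0.5032, -0.189, 0.179]
ee_rot: [[-0.003, 1.0, -0.001], [1.0, 0.003, 0.001], [0.001, -0.001, -1.0]]
wrist_force: [-0.7, 0.3, 0.2]
width: 0.0852
grip_force: 0.0
```

```bash
python3 -c "
from h import *
wristlook('w3')
p,d=snapshot('side');[print(r) for r in lids('side',d)]"
```

```text
14.3333 [ 0.5032 -0.189   0.179 ] [[-0.003, 1.0, -0.001], [1.0, 0.003, 0.001], [0.001, -0.001, -1.0]] [-0.69  0.31  0.16]
(array([293.,  61.]), np.int32(5776), array([ 0.525 , -0.0944,  0.0807]), 0.5251, -0.095, 0.0295)
(array([117.,  98.]), np.int32(5543), array([ 0.3982, -0.1198,  0.0802]), 0.3967, -0.1207, 0.0299)
(array([262., 189.]), np.int32(4256), array([ 0.5039, -0.1882,  0.0803]), 0.5037, -0.1899, 0.0297)
(array([252., 296.]), np.int32(3383), array([ 0.4956, -0.285 ,  0.0797]), 0.4948, -0.2882, 0.0302)
(array([443.,  73.]), np.int32(1017), array([1.3618, 0.3474, 0.08  ]), 1.3622, 0.4599, 0.5006)
(array([201.,  16.]), np.int32(752), array([0.6242, 0.9858, 0.0826]), 0.623, 0.9816, 0.2004)
(array([57., 34.]), np.int32(62), array([0.0394, 0.9937, 0.0801]), 0.0379, 0.9989, 0.0301)
(array([83., 39.]), np.int32(69), array([0.1393, 0.9198, 0.0816]), 0.1377, 0.9158, 0.0646)
(array([235., 215.]), np.int32(421), array([ 0.5238, -0.1008,  0.0803]), 0.525, -0.0979, 0.0305)
(array([ 22., 240.]), np.int32(359), array([ 0.0399, -0.0412,  0.0816]), 0.0216, -0.0119, 0.0636)
(array([183., 236.]), np.int32(471), array([ 0.3963, -0.1267,  0.0802]), 0.3964, -0.1227, 0.0312)
(array([235., 250.]), np.int32(518), array([ 0.5028, -0.1957,  0.0804]), 0.503, -0.1927, 0.0301)
(array([242., 289.]), np.int32(632), array([ 0.4947, -0.2939,  0.0806]), 0.495, -0.2915, 0.0296)
(array([326., 358.]), np.int32(857), array([ 0.611 , -0.468 ,  0.0809]), 0.614, -0.4658, 0.0468)
```

View pics/w3.png

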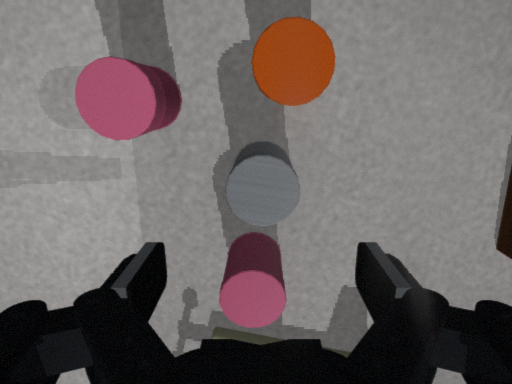

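The grey tin at (262,189) is the right one, between orange (293,61) and pink (252,296). The finger paths along x are free, so I'm descending.

Request:
{"name": "arm_command", "arguments": {
  "rows": [
    {"xyz": [0,0,-0.1],"dr": [0,0,0]},
    {"xyz": [0,0,-0.2],"dr": [0,0,0]},
    {"xyz": [0,0,-0.3],"dr": [0,0,0]},
    {"xyz": [0,0,-0.4],"dr": [0,0,0]},
    {"xyz": [0,0,-0.46],"dr": [0,0,0]},
    {"xyz": [0,0,-0.49],"dr": [0,0,0]},
    {"xyz": [0,0,-0.49],"dr": [0,0,0]},
    {"xyz": [0,0,-0.49],"dr": [0,0,0]}
  ]
}}

```text
time: 15.1
position: [0.5038, -0.1898, 0.0337]
ee_rot: [[-0.003, 1.0, 0.001], [1.0, 0.003, -0.0], [-0.0, 0.001, -1.0]]
wrist_force: [0.2, 0.8, 1.2]
width: 0.0852
grip_force: 0.0
```

Request:
{"name": "arm_command", "arguments": {
  "rows": [
    {"xyz": [0,0,0],"dr": [0,0,0]},
    {"xyz": [0,0,0],"dr": [0,0,0]},
    {"xyz": [0,0,0],"dr": [0,0,0]},
    {"xyz": [0,0,0],"dr": [0,0,0]},
    {"xyz": [0,0,0],"dr": [0,0,0]},
    {"xyz": [0,0,0],"dr": [0,0,0]},
    {"xyz": [0,0,0],"dr": [0,0,0]},
    {"xyz": [0,0,0],"dr": [0,0,0]}
  ],
  "hand": -1,
  "newtons": 60
}}

```text
time: 15.77
position: [0.5048, -0.1909, 0.0355]
ee_rot: [[-0.001, 1.0, 0.004], [1.0, 0.001, -0.002], [-0.002, 0.004, -1.0]]
wrist_force: [0.5, -0.1, 6.7]
width: 0.0572
grip_force: 64.6
```

Request:
{"name": "arm_command", "arguments": {
  "rows": [
    {"xyz": [0,0,0.03],"dr": [0,0,0]},
    {"xyz": [0,0,0.07],"dr": [0,0,0]},
    {"xyz": [0,0,0.11],"dr": [0,0,0]},
    {"xyz": [0,0,0.15],"dr": [0,0,0]},
    {"xyz": [0,0,0.18],"dr": [0,0,0]},
    {"xyz": [0,0,0.18],"dr": [0,0,0]},
    {"xyz": [0,0,0.18],"dr": [0,0,0]},
    {"xyz": [0,0,0.18],"dr": [0,0,0]},
    {"xyz": [0,0,0.18],"dr": [0,0,0]},
    {"xyz": [0,0,0.18],"dr": [0,0,0]},
    {"xyz": [0,0,0.18],"dr": [0,0,0]}
  ]
}}

```text
time: 16.68
position: [0.503, -0.1902, 0.0862]
ee_rot: [[-0.002, 1.0, -0.001], [1.0, 0.002, 0.001], [0.001, -0.001, -1.0]]
wrist_force: [-0.4, 0.2, -1.3]
width: 0.0569
grip_force: 64.2
```

```bash
python3 -c "
from h import *
p=weigh()"
```

```text
16.9833 [ 0.5033 -0.1903  0.0869] 0.05702670799734268 [ 0.03 -0.08 -1.33] [0.71 0.46 0.54] [-39.62 -42.08] [-0.  0. -1.]
```

Right weighs about 0.14–0.2 kg, the lightest. The middle tin is the heaviest. Putting the right one back.

Request:
{"name": "arm_command", "arguments": {
  "rows": [
    {"xyz": [0,0,-0.04],"dr": [0,0,0]},
    {"xyz": [0,0,-0.08],"dr": [0,0,0]},
    {"xyz": [0,0,-0.12],"dr": [0,0,0]},
    {"xyz": [0,0,-0.145],"dr": [0,0,0]},
    {"xyz": [0,0,-0.16],"dr": [0,0,0]},
    {"xyz": [0,0,-0.168],"dr": [0,0,0]},
    {"xyz": [0,0,-0.174],"dr": [0,0,0]},
    {"xyz": [0,0,-0.178],"dr": [0,0,0]},
    {"xyz": [0,0,-0.178],"dr": [0,0,0]},
    {"xyz": [0,0,-0.178],"dr": [0,0,0]}
  ]
}}

```text
time: 17.82
position: [0.5033, -0.1903, 0.0356]
ee_rot: [[-0.002, 1.0, 0.0], [1.0, 0.002, -0.0], [-0.0, 0.0, -1.0]]
wrist_force: [-6.2, 2.3, 7.6]
width: 0.057
grip_force: 64.9
```

Request:
{"name": "arm_command", "arguments": {
  "rows": [
    {"xyz": [0,0,0.003],"dr": [0,0,0]},
    {"xyz": [0,0,0.003],"dr": [0,0,0]},
    {"xyz": [0,0,0.003],"dr": [0,0,0]},
    {"xyz": [0,0,0.003],"dr": [0,0,0]},
    {"xyz": [0,0,0.003],"dr": [0,0,0]},
    {"xyz": [0,0,0.003],"dr": [0,0,0]}
  ],
  "hand": 1
}}

```text
time: 18.32
position: [0.5033, -0.1904, 0.0343]
ee_rot: [[-0.001, 1.0, -0.0], [1.0, 0.001, 0.0], [0.0, -0.0, -1.0]]
wrist_force: [-0.2, -0.1, -0.5]
width: 0.0853
grip_force: 0.0
```

Request:
{"name": "arm_command", "arguments": {
  "rows": [
    {"xyz": [0,0,0.08],"dr": [0,0,0]},
    {"xyz": [0,0,0.18],"dr": [0,0,0]},
    {"xyz": [0,0,0.3],"dr": [0,0,0]},
    {"xyz": [0,0,0.42],"dr": [0,0,0]},
    {"xyz": [0,0,0.49],"dr": [0,0,0]},
    {"xyz": [0,0,0.49],"dr": [0,0,0]},
    {"xyz": [0,0,0.49],"dr": [0,0,0]}
  ]
}}

```text
time: 18.9
position: [0.5041, -0.1907, 0.1833]
ee_rot: [[-0.002, 1.0, 0.003], [1.0, 0.002, -0.002], [-0.002, 0.003, -1.0]]
wrist_force: [-0.0, 1.2, -1.1]
width: 0.0854
grip_force: 0.0
```

Request:
{"name": "arm_command", "arguments": {
  "rows": [
    {"xyz": [0,0.71,0],"dr": [0,0,0]},
    {"xyz": [0,0.71,0],"dr": [0,0,0]},
    {"xyz": [0,0.71,0],"dr": [0,0,0]},
    {"xyz": [0,0.71,0],"dr": [0,0,0]},
    {"xyz": [0,0.71,0],"dr": [0,0,0]},
    {"xyz": [0,0.71,0],"dr": [0,0,0]},
    {"xyz": [0,0.71,0],"dr": [0,0,0]},
    {"xyz": [0,0.71,0],"dr": [0,0,0]},
    {"xyz": [0,0.71,0],"dr": [0,0,0]}
  ]
}}

```text
time: 19.65
position: [0.5031, 0.0214, 0.1804]
ee_rot: [[-0.0, 1.0, -0.002], [1.0, 0.0, -0.001], [-0.001, -0.002, -1.0]]
wrist_force: [-0.2, -1.4, 0.2]
width: 0.0857
grip_force: 0.0
```

```bash
python3 -c "
from h import *
wristlook()
p,d=snapshot('side');[print(r) for r in lids('side',d)]"
```

```text
19.65 [0.5031 0.0214 0.1804] [[-0.0, 1.0, -0.002], [1.0, 0.0, -0.001], [-0.001, -0.002, -1.0]] [-0.24 -1.38  0.22]
(array([261., 184.]), np.int32(4251), array([0.5028, 0.0257, 0.0804]), 0.5028, 0.024, 0.0296)
(array([286., 310.]), np.int32(3189), array([ 0.5247, -0.0907,  0.0797]), 0.525, -0.0943, 0.03)
(array([165., 327.]), np.int32(849), array([ 0.4158, -0.11  ,  0.0786]), 0.4135, -0.1147, 0.0238)
(array([443.,  73.]), np.int32(1028), array([1.3618, 0.348 , 0.08  ]), 1.3621, 0.4653, 0.5035)
(array([162.,  15.]), np.int32(96), array([0.4616, 1.0454, 0.0816]), 0.4636, 1.05, 0.0321)
(array([236.,  18.]), np.int32(208), array([0.7639, 0.9314, 0.082 ]), 0.7635, 0.941, 0.0584)
(array([242., 132.]), np.int32(100), array([0.6136, 0.1984, 0.079 ]), 0.6076, 0.2099, 0.0305)
(array([216., 183.]), np.int32(348), array([0.5017, 0.0167, 0.0799]), 0.5023, 0.0205, 0.03)
(array([235., 216.]), np.int32(429), array([ 0.5237, -0.1012,  0.0801]), 0.5248, -0.0978, 0.0304)
(array([ 24., 239.]), np.int32(321), array([ 0.0424, -0.039 ,  0.0816]), 0.021, -0.011, 0.0638)
(array([183., 236.]), np.int32(473), array([ 0.3963, -0.1269,  0.0803]), 0.397, -0.1234, 0.0305)
(array([234., 250.]), np.int32(510), array([ 0.5018, -0.1955,  0.0805]), 0.5016, -0.1926, 0.0302)
(array([242., 289.]), np.int32(626), array([ 0.4946, -0.2939,  0.0806]), 0.4941, -0.2915, 0.0302)
(array([326., 358.]), np.int32(861), array([ 0.611 , -0.468 ,  0.0808]), 0.6147, -0.4659, 0.0471)
```

All tins are in place. Grasping the middle one again and lifting about 150 mm.

Request:
{"name": "arm_command", "arguments": {
  "rows": [
    {"xyz": [0,0,-0.1],"dr": [0,0,0]},
    {"xyz": [0,0,-0.2],"dr": [0,0,0]},
    {"xyz": [0,0,-0.3],"dr": [0,0,0]},
    {"xyz": [0,0,-0.4],"dr": [0,0,0]},
    {"xyz": [0,0,-0.46],"dr": [0,0,0]},
    {"xyz": [0,0,-0.49],"dr": [0,0,0]},
    {"xyz": [0,0,-0.49],"dr": [0,0,0]},
    {"xyz": [0,0,-0.49],"dr": [0,0,0]}
  ]
}}

```text
time: 20.42
position: [0.5036, 0.0219, 0.0351]
ee_rot: [[-0.0, 1.0, 0.0], [1.0, 0.0, -0.0], [-0.0, 0.0, -1.0]]
wrist_force: [0.5, 0.5, 0.1]
width: 0.0855
grip_force: 0.0
```

Request:
{"name": "arm_command", "arguments": {
  "rows": [
    {"xyz": [0,0,0],"dr": [0,0,0]},
    {"xyz": [0,0,0],"dr": [0,0,0]},
    {"xyz": [0,0,0],"dr": [0,0,0]},
    {"xyz": [0,0,0],"dr": [0,0,0]},
    {"xyz": [0,0,0],"dr": [0,0,0]},
    {"xyz": [0,0,0],"dr": [0,0,0]},
    {"xyz": [0,0,0],"dr": [0,0,0]},
    {"xyz": [0,0,0],"dr": [0,0,0]}
  ],
  "hand": -1,
  "newtons": 70
}}

```text
time: 21.08
position: [0.5042, 0.0224, 0.0369]
ee_rot: [[-0.002, 1.0, 0.003], [1.0, 0.002, -0.001], [-0.001, 0.003, -1.0]]
wrist_force: [-3.8, -0.2, 5.4]
width: 0.0567
grip_force: 75.7
```

Request:
{"name": "arm_command", "arguments": {
  "rows": [
    {"xyz": [0,0,0.03],"dr": [0,0,0]},
    {"xyz": [0,0,0.07],"dr": [0,0,0]},
    {"xyz": [0,0,0.12],"dr": [0,0,0]},
    {"xyz": [0,0,0.18],"dr": [0,0,0]},
    {"xyz": [0,0,0.24],"dr": [0,0,0]},
    {"xyz": [0,0,0.3],"dr": [0,0,0]},
    {"xyz": [0,0,0.36],"dr": [0,0,0]},
    {"xyz": [0,0,0.42],"dr": [0,0,0]},
    {"xyz": [0,0,0.47],"dr": [0,0,0]},
    {"xyz": [0,0,0.5],"dr": [0,0,0]},
    {"xyz": [0,0,0.5],"dr": [0,0,0]},
    {"xyz": [0,0,0.5],"dr": [0,0,0]},
    {"xyz": [0,0,0.5],"dr": [0,0,0]},
    {"xyz": [0,0,0.5],"dr": [0,0,0]},
    {"xyz": [0,0,0.5],"dr": [0,0,0]},
    {"xyz": [0,0,0.5],"dr": [0,0,0]},
    {"xyz": [0,0,0.5],"dr": [0,0,0]}
  ]
}}

```text
time: 22.5
position: [0.5032, 0.0226, 0.1839]
ee_rot: [[-0.002, 1.0, -0.001], [1.0, 0.002, 0.0], [0.0, -0.001, -1.0]]
wrist_force: [0.3, 0.7, -6.6]
width: 0.0573
grip_force: 76.4
```

```bash
python3 -c "
from h import *
p=weigh();cv2.imwrite('pics/f.png',p[...,::-1])"
```

```text
22.8 [0.5033 0.0226 0.1845] 0.05750136172371953 [ 0.01  0.03 -6.29] [0.48 0.53 0.51] [-37.39 -45.41] [ 0. -0. -1.]
```

View pics/f.png

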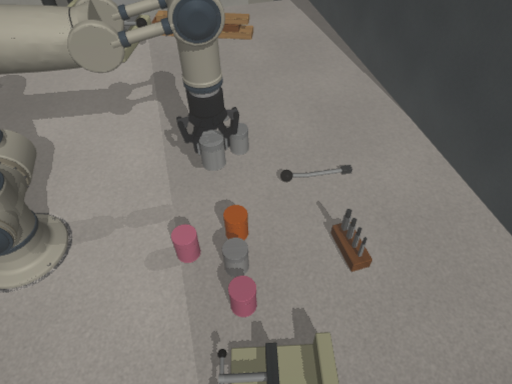

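The heavy middle tin is held upright at (212,150), about 150 mm up. The left (239,138) and right (235,255) tins are standing in place.

```bash
python3 -c "
from rig import *
print(hand_in())"
```

```text
the job is handed in; nothing more can be done
None
```

I hefted the tins left, middle, right (about 0.29, 0.65 and 0.14 kg by the wrist force) and handed in the job holding the heaviest, the middle one, upright about 150 mm above the bench, with the other two back where they stood.

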